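# Clear and pop open the pastry keeper

## Task

A small tin stands on the sprung lid of the larger pastry keeper. Push it straight along with your fingertips, without lifting it or tipping it over, until it stands wholly on the keeper's fixed rear deck; then press down the front edge of that lid so that its touch catch lets go and the lid springs ajar by itself. Leave the lid ajar, the smaller keeper shut, and everything else where it stands.

Things in the scene. Friction and masses are not known exactly. Their poses are not given: they have to be found in the camera images.
- keeper: The larger of two low brushed-steel boxes, fixed to the table: 270 mm deep (x), 280 mm wide (y), 110 mm high. Origin: centre of its underside; +x points to its back (away from the robot), z up. Its flat top is the hinged lid from x = -135 to +3 mm (full width, flush with the deck within 1 mm), then the fixed rear deck from x = +7 mm back to a rail. The hinge lies along y at x = +4 mm.
- deck_mid (a point): Middle of the larger keeper's fixed rear deck, on its surface: 68 mm behind the keeper's middle and 110 mm above the table. The deck runs 61 mm from here to the front and to the back, where a rail 20 mm high and 6 mm thick closes it; its sides are open.
- lid (a joint): Lid angle in rad: 0 shut, positive as its front edge rises. A touch catch under the middle of its front edge holds it shut against a spring. Pressed down to its stop (4 to 5 mm at the press mark, -0.04 rad; some 6 N) the catch lets go; as the finger withdraws upward the lid rises to about 0.43 rad (front edge 58 mm up) and stays there. It does not catch again.
- lid_press (a point): The press mark on the larger keeper's lid: a flush dark disc with a pale rim, 26 mm across, on the lid's top surface, midway across it and 21 mm behind its front edge. Moves with the lid.
- tin_center (a point): Centre (half-way up) of the tin standing on the larger keeper's lid: a round plain aluminium tin, 66 mm across and 55 mm high, about 0.13 to 0.23 kg. It is light enough not to release the catch.
- small_keeper: The smaller steel keeper beside it, of the same depth and height but 150 mm wide, with the same kind of lid; fixed. Origin: centre of its underside. Which of the two is to the left varies.
- small_lid (a joint): Angle in rad of the smaller keeper's lid, which must stay shut: 0 shut, positive open.
- jar: Bystander: a glass jar with a wooden cap, 54 mm across and 62 mm high, standing on the rear deck of the larger keeper near its right-hand (-y) end. Origin: centre of its underside.
- cutter: Bystander: a steel ring cutter, 60 mm across and 35 mm high, on the rear deck of the smaller keeper. Origin: centre of its underside.
- bottle: Bystander: an amber bottle, 64 mm across and 190 mm high, on the table to the left. Origin: centre of its underside.
- mug: Bystander: a white mug, 80 mm across and 85 mm high, on the table to the right. Origin: centre of its underside.
- brush: Bystander: a pastry brush with a wooden handle, about 200 mm long, lying on the table to the left.
- tongs: Bystander: steel tongs with red grips, 235 mm long, lying on the table to the right.
Mind the look-alikes: they are no part of the job. Of the things shaped like the part that bears tin_center, the aluminium one is meant.

How it is judged (in metres and radians):
On the way, in this order (a step that is already met when the one before it is completed fails the run):
1. the tin stands upright, wholly on the rear deck of the larger keeper, with the lid still shut (x of tin_center in the frame of keeper between 0.036 and 0.105 m and z of tin_center in the frame of keeper above 0.132 m and angle between tin_center's own z axis and vertical below 0.1 rad and value of joint lid below 0.1 rad), for 0.2 s.
2. the lid of the larger keeper has sprung ajar (value of joint lid above 0.3 rad), for 0.2 s.
At the end, for the whole second after the job is handed in: The larger keeper's lid rests ajar between 0.3 and 0.65 rad, the smaller lid is shut (below 0.05 rad), and the tin stands upright and still on the larger keeper's rear deck, wholly off the lid (its centre at least 36 mm behind the keeper's middle) (value of joint lid between 0.3 and 0.65 rad and value of joint small_lid below 0.05 rad and x of tin_center in the frame of keeper between 0.036 and 0.105 m and y of tin_center in the frame of keeper between -0.115 and 0.115 m and z of tin_center in the frame of keeper between 0.132 and 0.143 m and angle between tin_center's own z axis and vertical below 0.1 rad and linear speed of tin below 0.02 m/s); the robot touches nothing.
It fails at once if the tin was lifted (more than 12 mm) (height (world z) of tin_center above 0.15 m).
It fails at once if the tin was tipped or dropped (angle between tin_center's own z axis and vertical above 0.45 rad or height (world z) of tin_center below 0.115 m).
It fails at once if the lid was opened while the tin was still on it (value of joint lid above 0.12 rad and x of tin_center in the frame of keeper below 0.03 m).
It fails at once if the smaller keeper was opened (value of joint small_lid above 0.06 rad).
It fails at once if a bystander was moved by more than 30 mm (distance of any of jar, cutter, bottle, mug, brush, tongs from where it was at the start of the episode above 0.03 m).
It also fails if it takes over 48 s, if anything falls off the work surface, if the arm or the gripper's body presses on something with over 40 N, if the wrist force passes 120 N, or if a joint passes its speed limit or range.

## Robot

A 6-joint arm with a two-finger parallel gripper is mounted at the origin on the work surface. World frame = base frame: x ahead of the robot, y to its left, z up, the work surface at z = 0. Lengths are in mm, angles in rad, forces in N, time in s.
With the tool pointing down it reaches from about 250 to 725 mm from the base axis. Payload 9.7 kg.
Tool frame: the origin (TCP) lies between the finger pads; the fingertips stand 8 mm ahead of it and the grasp point (between the pads) lies 11 mm behind it; z points along the fingers, y is the direction in which the jaws open and shut (so a half turn about z gives the same grasp; the last joint's range is limited). The gripper opens to 85 mm and grips with 20 to 120 N. Pads are 22 mm wide; open, the fingers measure 114 mm over their backs; the gripper's body (76 mm by 85 mm) begins 54 mm behind the grasp point. The pads swing forward as they close: fully open they stand 13 mm farther back than shut.
Start: joints at [-1.227, 0.087, 0.176, 1.66, 0, 1.571], TCP at [185.384, -517.812, 239.284] pointing down, gripper open.
Joint ranges: [-3.13, 3.13], [-0.85, 1.81], [-1.15, 1.24], [-2.2, 2.28], [-1.44, 1.52], [-3.14, 3.14]. Speed limits (rad/s): [2.22, 2.22, 2.57, 3.14, 3.14, 3.14].

## Interface

Orientations are given as a unit quaternion [x, y, z, w].
In Python, from cell import readout, vision, env, nets gives the robot as it stands.
- The arm moves only by the tool drive_tool, never from a script. Its argument "steps" is a list of rows, each an object of numbers: "dx", "dy", "dz": the shift along the tool's x, y, z in mm; "ax", "ay", "az": the turn, a rotation vector about the tool's x, y, z in rad. A call has 1 to 10 rows; each row shifts and turns the commanded pose from where the row before left it, along the tool's axes as they then stand; what a row does not reach is not made up. A row lasts 1/10 s, in which the tool goes at most 50 mm and 8.59 degrees, less where a joint would pass 70% of its speed; a pose out of reach is approached as far as the arm can. A call is refused whole if a number of a shift passes 50 or a number of a turn 0.15, either way. A call with a gripper value outside its range is refused whole. "grip" is the opening, from 0 (shut) to 1 (fully open), set as the call begins (left out, the last holds). The fingers move at their own pace and stop on an object; "force" is the grip in N (left out, the last holds). Time passes only in rows, so rows that do not move let the fingers close. It gives the time, the measured TCP pose, the force and the opening at its end, in the units of the state.
- readout.observe(): the state, without advancing time (a new reading comes with each control period).
- vision.camera(name): name is "side" or "top"; returns a dict with "pixels" (480x640x3 uint8, red, green, blue), "range_z" (480x640 float32, mm along the optical axis (not along the pixel's ray), 0 where there is no reading), "fx", "fy", "cx", "cy" (pixels), "k1" (the pictures are not rectified: a ray, as slopes to the right and down, at radius r is drawn at 1 + k1 r^2 times it, then the intrinsics apply), "world_from_camera" (4x4, takes a point from camera to world coordinates). Camera axes: x right, y up, looking along -z (the intrinsics and any distortion apply to the point x, -y, -z); pixel columns grow to the right and rows downward; lengths in mm; the calibration is good to about 2 mm. A picture is of the moment at which its call begins.
- env.sign_off(): hands the job in, once; it reports no verdict.
Trained networks look in the newest picture that a camera, given by its name, has taken for a name from the list of things; names that differ only in an ending like _2 or _b are one class to them, and where a whole thing is asked for, a point or a joint stands for the part that bears it (a point fixed in the world has none). Each returns a list of dicts, best first, with "confidence" (0 to 1); they miss things now and then, are a little off and sometimes report something else, mostly with a low value. They report only what shows in the picture. A call takes as long as a camera call. They do not tell look-alikes from the thing itself.
- nets.search_frame(name, camera): "bbox" ([left, top, width, height] in pixels, round what is visible of it).
- nets.outline_of(name, camera): "mask" (480x640 bool, what is visible of it) and "bbox" ([left, top, width, height] in pixels, round what is visible of it).
The state is a dict: "time": time; "joint_pos": joint angles; "joint_velocities": joint speeds; "joint_torque": joint torques, N m; "position": TCP position; "ee_rot": TCP orientation; "wrist_force": force on the tool from outside, world axes, zero at the start; "torque": the same for the moment, N m; "gripper_width": opening from 0.0 (shut) to 1.0 (fully open).
Only numpy, scipy, OpenCV 4.12 (cv2) and the standard library are available. Lean on these libraries where they do the work, as an engineer would, in place of code of your own. Each camera call takes 0.05 s, during which the arm holds its last target. There are 200 camera calls.

## Working session

There is one attempt and no reset: what is moved stays moved. The work goes in short steps, Python scripts to look and compute and a tool call to move; the robot and the scene stay as the last step left them, time stands still between calls to the robot, and variables do not carry over. Pictures are saved under pics/ and viewed, about 8 in all and at most 12, crops included, and the job is handed in when it is done.

Besides the shell and the picture viewer there is one more tool, called after "Emit:" by a JSON object that holds its "name" and its "arguments". drive_tool: Moves the arm, as the interface text tells. Its arguments: {"type":"object","properties":{"steps":{"type":"array"},"grip":{"type":"number"},"force":{"type":"number"}},"required":["steps"]}

```bash
mkdir -p pics
cat > h.py <<'E'
import numpy as np, cv2
from cell import readout, vision, env, nets
def rays(c,uv):
    K=np.array([[c['fx'],0,c['cx']],[0,c['fy'],c['cy']],[0,0,1.]])
    return cv2.undistortPoints(np.array(uv,float).reshape(-1,1,2),K,np.array([c['k1'],0,0,0,0.])).reshape(-1,2)
def p3(c,uv,z=None):
    """world points of pixels; by depth, or on plane z"""
    uv=np.array(uv,float).reshape(-1,2); s=rays(c,uv); T=np.array(c['world_from_camera'])
    d=np.c_[s[:,0],-s[:,1],-np.ones(len(s))]
    if z is None:
        r=c['range_z'][uv[:,1].round().astype(int),uv[:,0].round().astype(int)]
        return (d*r[:,None])@T[:3,:3].T+T[:3,3]
    w=d@T[:3,:3].T; return T[:3,3]+w*((z-T[2,3])/w[:,2])[:,None]
def save(c,n,box=None,s=1):
    im=c['pixels'][:,:,::-1]
    if box: x,y,w,h=box; im=im[y:y+h,x:x+w]
    cv2.imwrite('pics/'+n,cv2.resize(im,None,fx=s,fy=s,interpolation=cv2.INTER_CUBIC))
E
python3 - <<'E'
from h import *
for cam in('top','side'):
    c=vision.camera(cam); save(c,cam+'1.png')
    T=np.array(c['world_from_camera']); print(cam,T[:3,3].round(),c['fx'])
    for n in('tin_center','keeper','small_keeper','lid','small_lid','lid_press','jar','cutter','bottle','mug','brush','tongs'):
        for r in nets.outline_of(n,cam)[:3]:
            m=r['mask']; v,u=np.nonzero(m&(c['range_z']>0))
            p=p3(c,np.c_[u,v]) if len(u) else np.zeros((1,3))
            print(n,round(r['confidence'],2),r['bbox'],np.percentile(p,[2,50,98],axis=0).round().tolist())
E
```

```text
top [ 373.   -6. 1135.] 468.26991689969697
tin_center 0.94 [342.4, 317.8, 33.1, 28.8] [[302.0, -135.0, 49.0], [332.0, -104.0, 55.0], [361.0, -74.0, 59.0]]
tin_center 0.93 [395.3, 315.3, 36.6, 30.0] [[303.0, -254.0, 11.0], [334.0, -223.0, 55.0], [363.0, -194.0, 59.0]]
tin_center 0.89 [444.3, 317.0, 32.8, 35.1] [[290.0, -377.0, -1.0], [321.0, -335.0, 54.0], [352.0, -308.0, 59.0]]
keeper 0.85 [322.6, 172.4, 132.3, 130.3] [[407.0, -303.0, 51.0], [540.0, -160.0, 110.0], [670.0, -33.0, 128.0]]
small_keeper 0.94 [186.7, 148.0, 79.5, 129.7] [[469.0, 115.0, 15.0], [593.0, 185.0, 110.0], [734.0, 266.0, 126.0]]
lid 0.57 [323.7, 232.2, 129.4, 69.4] [[407.0, -304.0, 107.0], [467.0, -172.0, 110.0], [540.0, -38.0, 114.0]]
small_lid 0.91 [192.3, 207.6, 73.4, 67.4] [[471.0, 119.0, 103.0], [537.0, 189.0, 110.0], [604.0, 260.0, 114.0]]
lid_press 0.98 [325.6, 234.8, 128.5, 66.5] [[408.0, -304.0, 106.0], [467.0, -173.0, 110.0], [540.0, -38.0, 114.0]]
jar 0.79 [422.7, 185.9, 25.9, 27.4] [[589.0, -292.0, 126.0], [609.0, -264.0, 171.0], [633.0, -244.0, 175.0]]
cutter 0.74 [322.7, 169.8, 133.6, 132.8] [[407.
[... 2019 characters left out ...]
, 111.0], [683.0, 226.0, 131.0], [715.0, 253.0, 146.0]]
bottle 0.86 [114.2, 301.0, 43.8, 93.7] [[558.0, 447.0, 10.0], [572.0, 478.0, 101.0], [600.0, 498.0, 192.0]]
bottle 0.25 [329.3, 151.3, 18.4, 30.1] [[586.0, -285.0, 114.0], [603.0, -253.0, 148.0], [632.0, -240.0, 175.0]]
mug 0.86 [414.2, 170.2, 27.2, 38.0] [[383.0, -483.0, 6.0], [416.0, -417.0, 58.0], [457.0, -401.0, 87.0]]
brush 0.8 [155.5, 393.6, 116.1, 27.7] [[332.0, 407.0, 6.0], [436.0, 454.0, 19.0], [507.0, 494.0, 23.0]]
tongs 0.58 [363.4, 174.7, 29.5, 10.0] [[538.0, -489.0, 9.0], [579.0, -480.0, 13.0], [629.0, -470.0, 19.0]]
tongs 0.31 [263.8, 159.2, 146.1, 119.0] [[401.0, -299.0, 4.0], [508.0, -84.0, 107.0], [669.0, -25.0, 126.0]]
```

Run:
```python
from h import *
c=vision.camera('top'); save(c,'crop1.png',(180,140,320,240),2.5)
for cam in('top','side'):
    c=vision.camera(cam)
    for r in nets.outline_of('tin_center',cam):
        m=r['mask']; v,u=np.nonzero(m&(c['range_z']>0)); p=p3(c,np.c_[u,v])
        t=p[p[:,2]>p[:,2].max()-8]
        print(cam,round(r['confidence'],2),r['bbox'],((t.min(0)+t.max(0))/2).round(),np.ptp(t,axis=0).round(),c['pixels'][m].mean(0).round())
```

```text
top 0.89 [396.4, 313.5, 37.9, 30.9] [ 333. -226.   57.] [65. 65.  8.] [168. 147.   3.]
top 0.82 [341.2, 315.8, 34.3, 31.0] [ 333. -104.   58.] [65. 66.  8.] [  4. 115. 105.]
top 0.68 [370.1, 242.1, 38.1, 35.2] [ 486. -163.  166.] [65. 63.  8.] [168. 166. 160.]
top 0.66 [441.8, 321.0, 35.4, 32.4] [ 320. -340.   56.] [64. 66.  8.] [164. 149.   2.]
top 0.62 [277.7, 279.6, 29.8, 30.3] [418.  51.  56.] [64. 62.  8.] [171.   7.   5.]
top 0.44 [107.1, 261.2, 36.9, 78.0] [424. 443.  24.] [181.  90.   8.] [119. 103.  87.]
side 0.89 [344.8, 179.5, 26.0, 30.9] [ 482. -161.  166.] [63. 68.  8.] [124. 118. 114.]
side 0.83 [427.0, 207.8, 18.5, 25.7] [179.  54. 252.] [0. 0. 0.] [139. 118.  63.]
side 0.82 [384.1, 247.2, 33.7, 37.1] [330. -99.  57.] [64. 69.  8.] [48. 90. 83.]
side 0.74 [412.1, 227.0, 23.3, 31.5] [ 330. -220.   57.] [66. 66.  8.] [136. 115.  61.]
side 0.58 [318.9, 273.9, 32.0, 34.1] [414.  56.  56.] [67. 67.  8.] [117.  35.  34.]
```

View pics/crop1.png

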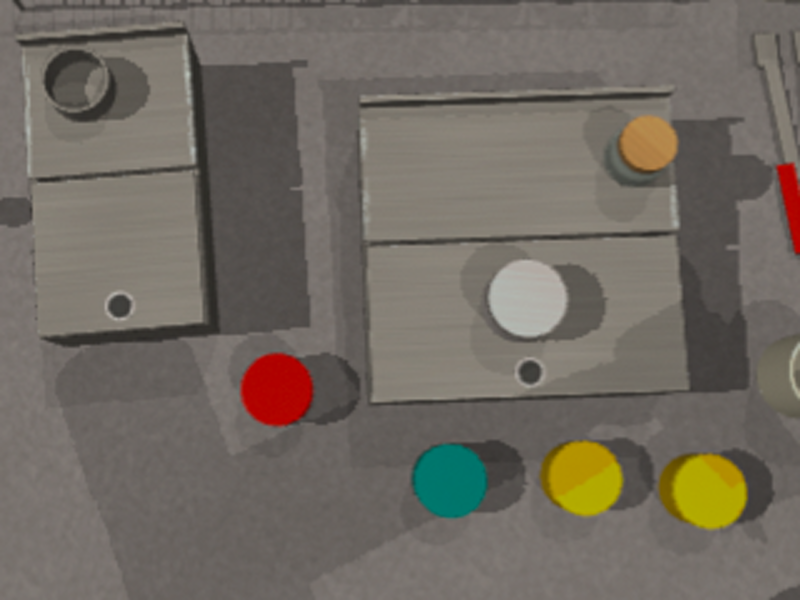

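View pics/side1.png

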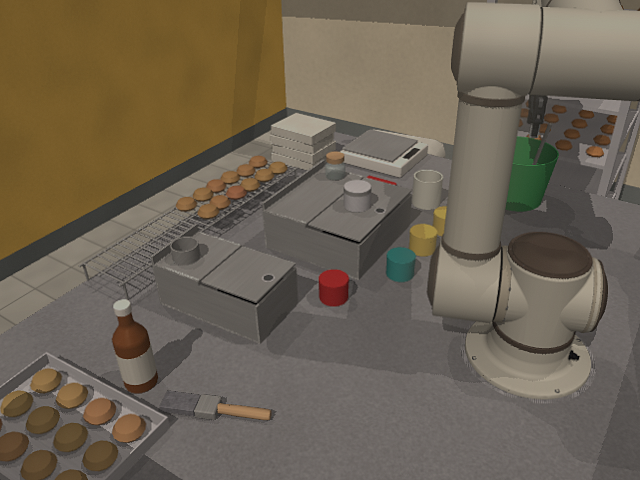

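The tin candidates are red (crop 277,388), teal (450,480), yellow (585,478 and 710,490) and bare aluminium (528,299). Only the aluminium one fits the description. It stands on the larger keeper's lid (the right-hand keeper), with the press mark at crop (530,372) and the jar at (645,145). Next I'll get the keeper frame.

Run:
```python
from h import *
c=vision.camera('top')
q=np.array([[371,403],[688,389],[366,243],[678,232],[530,372],[361,104],[672,95]])/2.5+[180,140]
P=p3(c,q,110); print(P.round(1).tolist())
v,u=np.mgrid[150:320,310:470]; A=p3(c,np.c_[u.ravel(),v.ravel()]); A=A[(A[:,2]>104)&(A[:,2]<117)]
r=cv2.minAreaRect(A[:,:2].astype(np.float32)); print(r)
print(cv2.boxPoints(r))
print(readout.observe())
```

```text
[[400.5, -33.7, 110.0], [408.0, -310.2, 110.0], [541.5, -32.1, 110.0], [546.9, -309.8, 110.0], [425.0, -173.1, 110.0], [668.8, -30.1, 110.0], [672.7, -311.7, 110.0]]
((538.0087890625, -170.60577392578125), (266.41961669921875, 282.3539733886719), 1.13845694065094)
[[ 402.02026   -32.103333]
 [ 407.63025  -314.40155 ]
 [ 673.9973   -309.10822 ]
 [ 668.3873    -26.809998]]
{'time': 1.6, 'joint_pos': array([-1.22702282e+00,  8.69052179e-02,  1.75881051e-01,  1.65979868e+00,
        3.26456119e-05,  1.57080494e+00]), 'joint_velocities': array([-0.00140855,  0.00109167, -0.0012365 , -0.00066446,  0.00063783,
       -0.00031843]), 'joint_torque': array([ 1.13894108e-03, -5.20094347e+01,  4.64856505e+01,  1.58503994e-03,
        1.74825455e-06, -9.82155626e-06]), 'position': array([ 185.37894329, -517.80842622,  239.27156954]), 'ee_rot': array([ 9.85264543e-01,  1.71037362e-01,  1.38145532e-05, -1.58544442e-05]), 'wrist_force': array([-0.4186814 ,  0.09903955, -0.43124751]), 'torque': array([-0.00138824,  0.0092732 , -0.04814797]), 'gripper_width': 0.9958781410143778}
```

Emit:
{"name": "drive_tool", "arguments": {"steps": [{"az": 0.108}, {"az": 0.108}, {"az": 0.108}, {"dx": 20, "dy": -30}, {"dx": 20, "dy": -30}, {"dx": 20, "dy": -30}, {"dx": 20, "dy": -30}, {"dx": 20, "dy": -30}, {"dx": 20, "dy": -30}, {"dx": 20, "dy": -30}], "grip": 0.45}}

```text
validation failed for argument at $.st...
```

Emit:
{"name": "drive_tool", "arguments": {"steps": [{"dx": 20, "dy": -30}, {"dx": 20, "dy": -30}, {"dx": 20, "dy": -30}, {"dx": 20, "dy": -30}, {"dx": 10, "dy": -20}, {}, {}]}}

```text
validation failed for argument at $.st...
```

Emit:
{"name": "drive_tool", "arguments": {"steps": [{"dx": 0, "dy": 0, "dz": 0, "ax": 0, "ay": 0, "az": 0.108}, {"dx": 0, "dy": 0, "dz": 0, "ax": 0, "ay": 0, "az": 0.108}, {"dx": 0, "dy": 0, "dz": 0, "ax": 0, "ay": 0, "az": 0.108}, {"dx": 20, "dy": -30, "dz": 0, "ax": 0, "ay": 0, "az": 0}, {"dx": 20, "dy": -30, "dz": 0, "ax": 0, "ay": 0, "az": 0}, {"dx": 20, "dy": -30, "dz": 0, "ax": 0, "ay": 0, "az": 0}, {"dx": 20, "dy": -30, "dz": 0, "ax": 0, "ay": 0, "az": 0}, {"dx": 20, "dy": -30, "dz": 0, "ax": 0, "ay": 0, "az": 0}, {"dx": 20, "dy": -30, "dz": 0, "ax": 0, "ay": 0, "az": 0}, {"dx": 20, "dy": -30, "dz": 0, "ax": 0, "ay": 0, "az": 0}], "grip": 0.45}}

```text
time: 2.6
position: [321.7, -303.8, 239.4]
ee_rot: [1.0, 0.01, 0.0, 0.0]
wrist_force: [0.3, -0.2, -0.7]
gripper_width: 0.447
```

Emit:
{"name": "drive_tool", "arguments": {"steps": [{"dx": 20, "dy": -28, "dz": 0, "ax": 0, "ay": 0, "az": 0}, {"dx": 20, "dy": -28, "dz": 0, "ax": 0, "ay": 0, "az": 0}, {"dx": 20, "dy": -28, "dz": 0, "ax": 0, "ay": 0, "az": 0}, {"dx": 20, "dy": -28, "dz": 0, "ax": 0, "ay": 0, "az": 0}, {"dx": 16, "dy": -26, "dz": 0, "ax": 0, "ay": 0, "az": 0}, {"dx": 0, "dy": 0, "dz": 20, "ax": 0, "ay": 0, "az": 0}, {"dx": 0, "dy": 0, "dz": 20, "ax": 0, "ay": 0, "az": 0}, {"dx": 0, "dy": 0, "dz": 0, "ax": 0, "ay": 0, "az": 0}, {"dx": 0, "dy": 0, "dz": 0, "ax": 0, "ay": 0, "az": 0}]}}

```text
time: 3.5
position: [414.3, -165.2, 199.7]
ee_rot: [1.0, 0.01, -0.0, -0.0]
wrist_force: [0.2, 0.9, 0.4]
gripper_width: 0.445
```

Run:
```python
from h import *
c=vision.camera('side'); save(c,'s2.png',(280,120,160,120),5)
for cam in('top','side'):
    c=vision.camera(cam)
    for r in nets.outline_of('tin_center',cam):
        m=r['mask']; v,u=np.nonzero(m&(c['range_z']>0)); p=p3(c,np.c_[u,v])
        t=p[(abs(p[:,2]-165)<7)]
        if len(t)>30: print(cam,((t.min(0)+t.max(0))/2).round(),np.ptp(t,axis=0).round())
print(readout.observe()['position'])
```

```text
top [ 485. -162.  164.] [67. 61. 12.]
side [ 481. -159.  165.] [67. 69. 13.]
[ 414.69677174 -165.53773492  200.19629737]
```

View pics/s2.png

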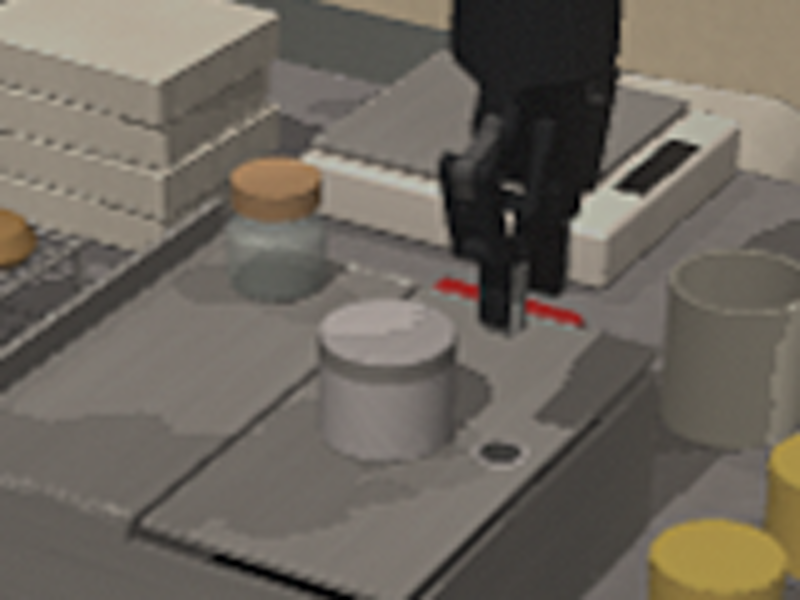

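The side crop shows the bare aluminium tin at (385,380) and the open fork in the air in front of it at (500,250). The jar at (275,230) is well clear.

Emit:
{"name": "drive_tool", "arguments": {"steps": [{"dx": 0, "dy": -4, "dz": 10, "ax": 0, "ay": 0, "az": 0}, {"dx": 0, "dy": 0, "dz": 15, "ax": 0, "ay": 0, "az": 0}, {"dx": 0, "dy": 0, "dz": 15, "ax": 0, "ay": 0, "az": 0}, {"dx": 0, "dy": 0, "dz": 15, "ax": 0, "ay": 0, "az": 0}, {"dx": 0, "dy": 0, "dz": 10, "ax": 0, "ay": 0, "az": 0}, {"dx": 0, "dy": 0, "dz": 0, "ax": 0, "ay": 0, "az": 0}, {"dx": 0, "dy": 0, "dz": 0, "ax": 0, "ay": 0, "az": 0}]}}

```text
time: 4.45
position: [414.4, -161.2, 134.4]
ee_rot: [1.0, 0.01, -0.0, -0.0]
wrist_force: [-0.1, -0.3, 0.3]
gripper_width: 0.451
```

Emit:
{"name": "drive_tool", "arguments": {"steps": [{"dx": 5, "dy": 0, "dz": 0, "ax": 0, "ay": 0, "az": 0}, {"dx": 5, "dy": 0, "dz": 0, "ax": 0, "ay": 0, "az": 0}, {"dx": 5, "dy": 0, "dz": 0, "ax": 0, "ay": 0, "az": 0}, {"dx": 5, "dy": 0, "dz": 0, "ax": 0, "ay": 0, "az": 0}, {"dx": 5, "dy": 0, "dz": 0, "ax": 0, "ay": 0, "az": 0}, {"dx": 5, "dy": 0, "dz": 0, "ax": 0, "ay": 0, "az": 0}, {"dx": 5, "dy": 0, "dz": 0, "ax": 0, "ay": 0, "az": 0}, {"dx": 5, "dy": 0, "dz": 0, "ax": 0, "ay": 0, "az": 0}, {"dx": 5, "dy": 0, "dz": 0, "ax": 0, "ay": 0, "az": 0}]}}

```text
time: 5.35
position: [459.7, -160.3, 134.2]
ee_rot: [1.0, 0.01, -0.0, -0.0]
wrist_force: [-0.8, -0.2, 0.9]
gripper_width: 0.453
```

```bash
cat > look.py <<'E'
from h import *
import sys
c=vision.camera('side'); save(c,sys.argv[1],(280,120,160,120),5)
for cam in('top','side'):
    c=vision.camera(cam)
    for r in nets.outline_of('tin_center',cam):
        m=r['mask']; v,u=np.nonzero(m&(c['range_z']>0)); p=p3(c,np.c_[u,v])
        t=p[(abs(p[:,2]-165)<7)]
        if len(t)>30: print(cam,((t.min(0)+t.max(0))/2).round(),np.ptp(t,axis=0).round())
o=readout.observe(); print(o['time'],o['position'],o['wrist_force'])
E
python3 look.py s3.png
```

```text
top [ 505. -143.  165.] [52. 31. 12.]
side [ 500. -148.  164.] [52. 50. 11.]
5.6 [ 459.36749947 -160.2885886   134.25869934] [-0.75406327  0.04608361 -0.23295099]
```

View pics/s3.png

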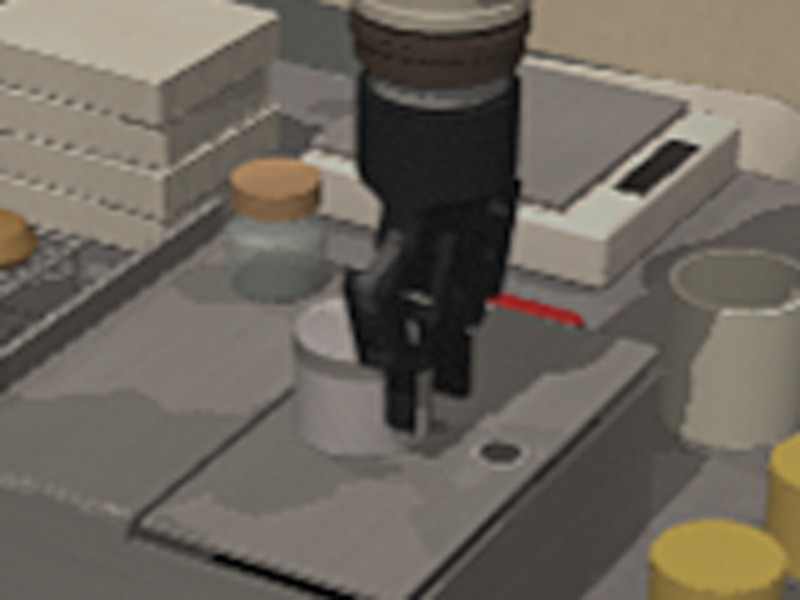

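The fork at (420,400) has cradled the tin at (350,380) and moved it about 13 mm. It is still upright, so I'll keep pushing.

Emit:
{"name": "drive_tool", "arguments": {"steps": [{"dx": 6, "dy": 0, "dz": 0, "ax": 0, "ay": 0, "az": 0}, {"dx": 6, "dy": 0, "dz": 0, "ax": 0, "ay": 0, "az": 0}, {"dx": 6, "dy": 0, "dz": 0, "ax": 0, "ay": 0, "az": 0}, {"dx": 6, "dy": 0, "dz": 0, "ax": 0, "ay": 0, "az": 0}, {"dx": 6, "dy": 0, "dz": 0, "ax": 0, "ay": 0, "az": 0}, {"dx": 6, "dy": 0, "dz": 0, "ax": 0, "ay": 0, "az": 0}, {"dx": 6, "dy": 0, "dz": 0, "ax": 0, "ay": 0, "az": 0}, {"dx": 6, "dy": 0, "dz": 0, "ax": 0, "ay": 0, "az": 0}, {"dx": 6, "dy": 0, "dz": 0, "ax": 0, "ay": 0, "az": 0}, {"dx": 6, "dy": 0, "dz": 0, "ax": 0, "ay": 0, "az": 0}]}}

```text
time: 6.6
position: [519.9, -159.1, 134.2]
ee_rot: [1.0, 0.01, -0.0, -0.0]
wrist_force: [-1.4, 0.9, 1.0]
gripper_width: 0.453
```

Emit:
{"name": "drive_tool", "arguments": {"steps": [{"dx": 6, "dy": 0, "dz": 0, "ax": 0, "ay": 0, "az": 0}, {"dx": 6, "dy": 0, "dz": 0, "ax": 0, "ay": 0, "az": 0}, {"dx": 6, "dy": 0, "dz": 0, "ax": 0, "ay": 0, "az": 0}, {"dx": 6, "dy": 0, "dz": 0, "ax": 0, "ay": 0, "az": 0}, {"dx": 6, "dy": 0, "dz": 0, "ax": 0, "ay": 0, "az": 0}, {"dx": 6, "dy": 0, "dz": 0, "ax": 0, "ay": 0, "az": 0}, {"dx": 5, "dy": 0, "dz": 0, "ax": 0, "ay": 0, "az": 0}, {"dx": 4, "dy": 0, "dz": 0, "ax": 0, "ay": 0, "az": 0}, {"dx": 2, "dy": 0, "dz": 0, "ax": 0, "ay": 0, "az": 0}, {"dx": 0, "dy": 0, "dz": 0, "ax": 0, "ay": 0, "az": 0}]}}

```text
time: 7.6
position: [566.6, -158.2, 134.3]
ee_rot: [1.0, 0.01, 0.0, 0.0]
wrist_force: [-1.2, -0.2, -0.9]
gripper_width: 0.448
```

Emit:
{"name": "drive_tool", "arguments": {"steps": [{"dx": -10, "dy": 0, "dz": 0, "ax": 0, "ay": 0, "az": 0}, {"dx": -20, "dy": 0, "dz": 0, "ax": 0, "ay": 0, "az": 0}, {"dx": -25, "dy": 0, "dz": 0, "ax": 0, "ay": 0, "az": 0}, {"dx": -25, "dy": 0, "dz": -20, "ax": 0, "ay": 0, "az": 0}, {"dx": -25, "dy": 0, "dz": -20, "ax": 0, "ay": 0, "az": 0}, {"dx": -20, "dy": 0, "dz": -10, "ax": 0, "ay": 0, "az": 0}, {"dx": 0, "dy": 0, "dz": 0, "ax": 0, "ay": 0, "az": 0}], "grip": 0}}

```text
time: 8.3
position: [439.7, -160.9, 186.6]
ee_rot: [1.0, 0.009, 0.002, 0.001]
wrist_force: [0.2, -0.5, 0.2]
gripper_width: 0.002
```

```bash
python3 look.py s4.png
```

```text
top [ 605. -158.  164.] [66. 67. 12.]
side [ 601. -154.  164.] [71. 69. 11.]
8.55 [ 441.49774162 -160.5660066   183.53522171] [-0.24512111 -0.49441726 -0.30337999]
```

View pics/s4.png

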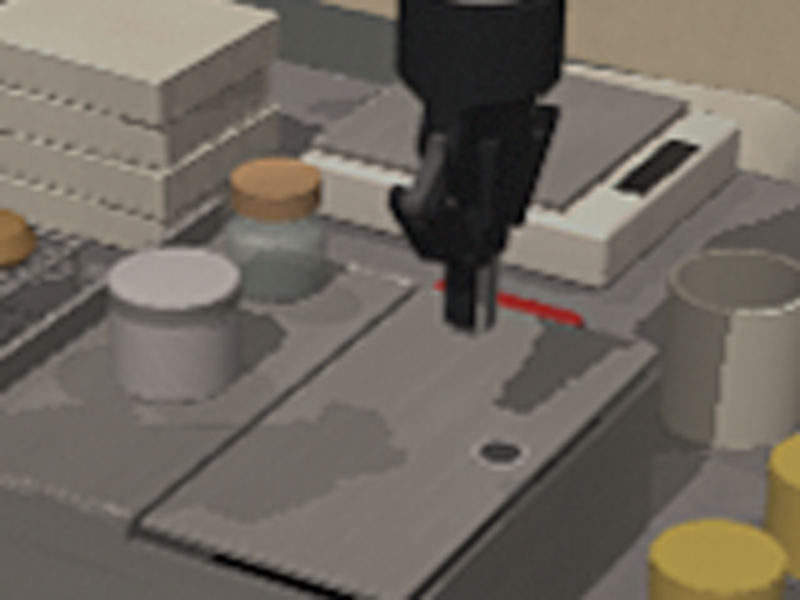

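The tin at (175,325) stands clear of the hinge line on the rear deck. Its local x is about 65 mm and the lid is still shut. Next I move above the press mark.

Emit:
{"name": "drive_tool", "arguments": {"steps": [{"dx": -9, "dy": 6, "dz": 10, "ax": 0, "ay": 0, "az": 0}, {"dx": -9, "dy": 6, "dz": 15, "ax": 0, "ay": 0, "az": 0}, {"dx": 0, "dy": 0, "dz": 15, "ax": 0, "ay": 0, "az": 0}, {"dx": 0, "dy": 0, "dz": 15, "ax": 0, "ay": 0, "az": 0}, {"dx": 0, "dy": 0, "dz": 4, "ax": 0, "ay": 0, "az": 0}, {"dx": 0, "dy": 0, "dz": 0, "ax": 0, "ay": 0, "az": 0}, {"dx": 0, "dy": 0, "dz": 0, "ax": 0, "ay": 0, "az": 0}]}}

```text
time: 9.25
position: [424.0, -172.9, 125.6]
ee_rot: [1.0, 0.01, 0.0, 0.0]
wrist_force: [-0.8, -0.4, -0.0]
gripper_width: -0.005
```

Emit:
{"name": "drive_tool", "arguments": {"steps": [{"dx": 0, "dy": 0, "dz": 2, "ax": 0, "ay": 0, "az": 0}, {"dx": 0, "dy": 0, "dz": 2, "ax": 0, "ay": 0, "az": 0}, {"dx": 0, "dy": 0, "dz": 2, "ax": 0, "ay": 0, "az": 0}, {"dx": 0, "dy": 0, "dz": 0, "ax": 0, "ay": 0, "az": 0}, {"dx": 0, "dy": 0, "dz": 0, "ax": 0, "ay": 0, "az": 0}]}}

```text
time: 9.75
position: [423.6, -173.0, 119.3]
ee_rot: [1.0, 0.01, 0.0, 0.0]
wrist_force: [-1.0, -0.5, 0.2]
gripper_width: -0.004
```

Emit:
{"name": "drive_tool", "arguments": {"steps": [{"dx": 0, "dy": 0, "dz": 1, "ax": 0, "ay": 0, "az": 0}, {"dx": 0, "dy": 0, "dz": 1, "ax": 0, "ay": 0, "az": 0}, {"dx": 0, "dy": 0, "dz": 1, "ax": 0, "ay": 0, "az": 0}, {"dx": 0, "dy": 0, "dz": 1, "ax": 0, "ay": 0, "az": 0}, {"dx": 0, "dy": 0, "dz": 0, "ax": 0, "ay": 0, "az": 0}]}}

```text
time: 10.25
position: [423.7, -173.1, 115.4]
ee_rot: [1.0, 0.01, 0.0, 0.0]
wrist_force: [-1.3, 0.6, 4.4]
gripper_width: -0.0
```

Emit:
{"name": "drive_tool", "arguments": {"steps": [{"dx": 0, "dy": 0, "dz": 1, "ax": 0, "ay": 0, "az": 0}, {"dx": 0, "dy": 0, "dz": 1, "ax": 0, "ay": 0, "az": 0}, {"dx": 0, "dy": 0, "dz": 0, "ax": 0, "ay": 0, "az": 0}]}}

```text
time: 10.55
position: [423.7, -173.1, 113.7]
ee_rot: [1.0, 0.01, 0.0, 0.0]
wrist_force: [-2.4, 0.1, 7.2]
gripper_width: -0.004
```

Emit:
{"name": "drive_tool", "arguments": {"steps": [{"dx": 0, "dy": 0, "dz": 0.7, "ax": 0, "ay": 0, "az": 0}, {"dx": 0, "dy": 0, "dz": 0.6, "ax": 0, "ay": 0, "az": 0}, {"dx": 0, "dy": 0, "dz": 0, "ax": 0, "ay": 0, "az": 0}]}}

```text
time: 10.85
position: [423.8, -173.1, 113.5]
ee_rot: [1.0, 0.01, 0.001, 0.0]
wrist_force: [-5.9, 1.6, 15.7]
gripper_width: 0.001
```

The force jump to 15.7 N shows the lid is at its stop, so I withdraw upward.

Emit:
{"name": "drive_tool", "arguments": {"steps": [{"dx": 0, "dy": 0, "dz": -4, "ax": 0, "ay": 0, "az": 0}, {"dx": 0, "dy": 0, "dz": -10, "ax": 0, "ay": 0, "az": 0}, {"dx": 0, "dy": 0, "dz": -15, "ax": 0, "ay": 0, "az": 0}, {"dx": -5, "dy": 0, "dz": -20, "ax": 0, "ay": 0, "az": 0}, {"dx": -10, "dy": 0, "dz": -25, "ax": 0, "ay": 0, "az": 0}, {"dx": -15, "dy": 0, "dz": -30, "ax": 0, "ay": 0, "az": 0}, {"dx": -20, "dy": 0, "dz": -30, "ax": 0, "ay": 0, "az": 0}, {"dx": -20, "dy": 0, "dz": 0, "ax": 0, "ay": 0, "az": 0}, {"dx": 0, "dy": 0, "dz": 0, "ax": 0, "ay": 0, "az": 0}, {"dx": 0, "dy": 0, "dz": 0, "ax": 0, "ay": 0, "az": 0}]}}

```text
time: 11.85
position: [353.7, -174.5, 246.5]
ee_rot: [1.0, 0.01, 0.0, 0.0]
wrist_force: [0.7, 0.1, 0.3]
gripper_width: -0.001
```

```bash
python3 look.py s5.png
```

```text
top [ 605. -158.  164.] [67. 67. 10.]
side [ 603. -155.  164.] [69. 65. 12.]
side [ 509. -167.  165.] [194. 274.  13.]
12.1 [ 353.8963783  -174.30801891  245.49268774] [ 0.2121981   0.01019353 -0.43798091]
```

View pics/s5.png

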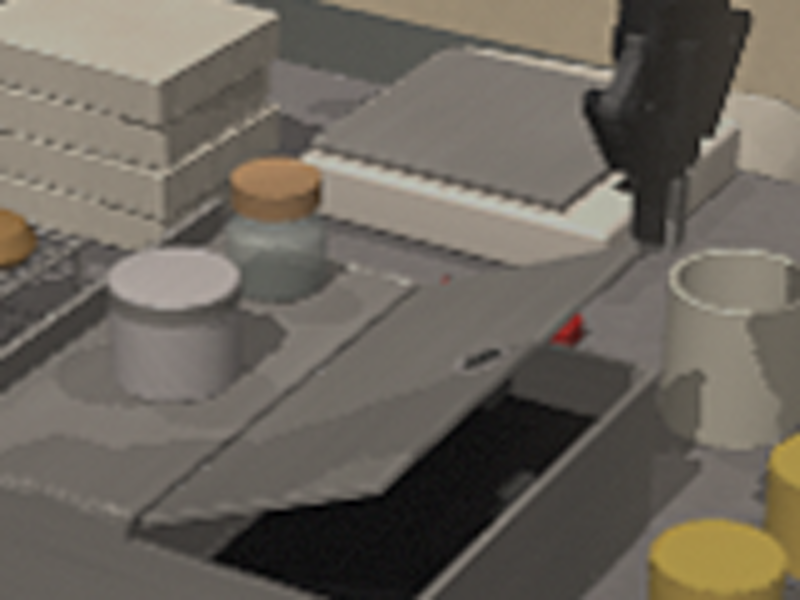

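The lid is ajar, with its mark at (482,358). The tin stands on the deck at (175,325) and the gripper is clear.

Run:
```python
from h import *
c=vision.camera('top')
for n in('lid','small_lid'):
    r=nets.outline_of(n,'top')
    if not r: print(n,'none'); continue
    v,u=np.nonzero(r[0]['mask']&(c['range_z']>0)); p=p3(c,np.c_[u,v]); k=(p[:,2]>104)&(p[:,2]<175); p=p[k]
    a=np.polyfit(p[:,0],p[:,2],1); print(n,r[0]['confidence'],'angle',-np.arctan(a[0]),p.min(0).round(),p.max(0).round())
print(env.sign_off())
```

```text
lid 0.81 angle 0.42645908691628487 [ 415. -310.  106.] [545. -32. 173.]
small_lid 0.85 angle 0.0015902601926922493 [464. 113. 104.] [609. 264. 117.]
the job is handed in; nothing more can be done
None
```

The tin now stands on the larger keeper's rear deck and that keeper's lid is ajar. I handed the job in at about 12 s; sign-off gave no verdict.

- **Tin:** I pushed the aluminium tin straight back with the fingers held open as a fork. It stands upright about 65 mm behind the keeper's middle (the band is 36 to 105 mm) and did not move when the lid sprang.
- **Lid:** I pressed the mark with closed fingertips until the force jumped to about 16 N at the stop, then withdrew upward. The lid sprang open to about 0.43 rad.
- **Smaller keeper:** its lid measured about 0.00 rad, so it is still shut.
- **Gripper and bystanders:** the gripper is clear of everything. The jar and mug look unmoved in the last picture, and I kept the arm away from the rest. I did not measure the bystanders again at the end.

None of the checks failed. The two cameras differed by 2–4 mm on the tin's position, which is well within the band.

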